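# Stroke the organiser's lids shut and lock them

## Task

The blue fastener organiser is to go out on a job: run the closed fingertips along its row of six open lids, starting at the end away from the yellow push pad, so that they shut one after another and all lie flat, then push the yellow pad in until it seats, which slides the lock bar's hooks over all the lids. A light touch is enough and nothing needs gripping: do not lift, tip or shove the organiser, and leave the bolts, tools and other things round it where they are.

Things in the scene. Friction and masses are not known exactly. Their poses are not given: they have to be found in the camera images.
- organiser: Blue plastic tray of small fixings, loose on the desk, about 1 kg; slides at about 5 N of sideways push. 44 mm wide (x), 224 mm long (y), 30 mm high; origin at the centre of its underside, z up. Six cells in a row along y, 36 mm apart, centres at y = -90 to 90 mm, each with a translucent white flip lid. Its -x side, towards the robot, carries the yellow lock bar on a ledge reaching to x = -35 mm.
- row_start (a point): Point of the tray where the row of lids begins: centre (x = 0) of the -y end, y = -108 mm, 32.4 mm above the desk, which is the level of the lids' flat tops when shut. Shut lids cover x = -21 to 21 mm. The bar's six hooks stand 5 mm higher than the shut lids at x = -33 to -24 mm: keep clear of them when passing along the row.
- row_end (a point): Point of the tray where the row of lids ends: the same at y = +108 mm, the end with the yellow pad.
- lid_1 (a joint): Hinge angle (rad) of the first lid, at the -y end, away from the pad: 0 = shut, flat; 1.57 = upright; stop at 2.0. Hinge axis along the tray's x at y = -108, z = 31 mm; the shut lid reaches 34.5 mm from it to +y, 2.4 mm thick. All lids start open (1.1 to 1.9) and stay where they are left (hinge friction 0.004 N m); pushed towards +y and down they shut; they cannot go below 0.
- lid_2 (a joint): The same for lid 2; hinge at y = -72 mm.
- lid_3 (a joint): The same for lid 3; hinge at y = -36 mm.
- lid_4 (a joint): The same for lid 4; hinge at y = 0 mm.
- lid_5 (a joint): The same for lid 5; hinge at y = 36 mm.
- lid_6 (a joint): The same for lid 6; hinge at y = 72 mm. Last lid, next to the yellow pad.
- lock (a joint): Travel (m) of the yellow lock bar: 0 = open, pad 14 mm off the tray's end; 0.014 = home, pad against the end, a hard stop. It moves towards the tray's -y against 1.2 N of friction and stays where it is left. When home, each hook lies over a small nose on its lid's front edge with 2 mm to spare; a lid still open when the bar goes in can no longer be shut.
- lock_pad (a point): Centre of the outer (+y) face of the yellow push pad at the +y end of the organiser, 20 mm above the desk; moves with the bar. The pad is 30 mm wide (x), 24 mm high (z), 6 mm thick; pushed along the organiser's -y. Its +y side is free.
- anchor_bolt_1: Steel sleeve anchor bolt, 23x60x23 mm, lying loose behind the organiser (its +x side); bystander. Origin under its middle.
- anchor_bolt_2: Steel sleeve anchor bolt, 23x60x23 mm, lying loose behind the organiser (its +x side); bystander. Origin under its middle.
- anchor_bolt_3: Steel sleeve anchor bolt, 23x60x23 mm, lying loose behind the organiser (its +x side); bystander. Origin under its middle.
- tape_measure: Yellow and black pocket tape measure, 66x78x40 mm, loose, to the right; bystander. Origin at the centre of its underside.
- screwdriver_3: Screwdriver with blue handle, 24x221x25 mm, lying loose to the left; bystander. Origin under its middle.
- pliers: Pliers with red handles, 66x168x14 mm, lying loose to the left; bystander. Origin under their middle.
- squeeze_bottle: White squeeze bottle, 68 mm across, 197 mm tall, standing loose at the far left; bystander. Origin at the centre of its underside.

How it is judged:
On the way, in this order (a step that is already met when the one before it is completed fails the run):
1. the first lid (away from the pad) is shut while the last lid and the lock are still open (value of joint lid_1 below 0.07 rad and value of joint lid_6 above 0.5 rad and value of joint lock below 0.005 m), for 0.1 s.
2. all six lids lie flat, the lock bar still open (value of joint each of lid_1, lid_2, lid_3, lid_4, lid_5, lid_6 below 0.07 rad and value of joint lock below 0.006 m), for 0.2 s.
3. the lock bar is pushed home over the shut lids (value of joint each of lid_1, lid_2, lid_3, lid_4, lid_5, lid_6 below 0.07 rad and value of joint lock above 0.012 m), for 0.2 s.
At the end, for the whole second after the job is handed in: All six lids within 0.07 rad of flat (2.4 mm at the free edge), the lock bar in by more than 12 of its 14 mm, the organiser standing still and level on the desk less than 40 mm from where it stood (all of step 3 and linear speed of organiser below 0.01 m/s and angle between organiser's own z axis and vertical below 0.03 rad and height (world z) of organiser below 0.004 m and distance of organiser from where it was at the start of the episode below 0.04 m); the robot touches nothing.
It fails at once if the organiser is pressed harder than 30 N (contact force between any of the arm, the fingers and organiser above 30 N).
It fails at once if the organiser is lifted more than 8 mm or tipped more than 0.12 rad (height (world z) of organiser above 0.008 m or angle between organiser's own z axis and vertical above 0.12 rad).
It fails at once if the organiser is shoved more than 40 mm (distance of organiser from where it was at the start of the episode above 0.04 m).
It fails at once if a bystander is moved more than 20 mm (distance of any of anchor_bolt_1, anchor_bolt_2, anchor_bolt_3, tape_measure, screwdriver_3, pliers, squeeze_bottle from where it was at the start of the episode above 0.02 m).
It also fails if it takes over 58 s, if anything falls off the work surface, if the arm or the gripper's body presses on something with over 40 N, if the wrist force passes 120 N, or if a joint passes its speed limit or range.

## Robot

A 6-joint arm with a two-finger parallel gripper is mounted at the origin on a cart in front of the work surface, level with it; the furniture and walls round the work are solid. World frame = base frame: x ahead of the robot, y to its left, z up, the work surface at z = 0. Lengths are in m, angles in rad, forces in N, time in s.
With the tool pointing down it reaches from about 0.375 to 0.9 m from the base axis. Payload 3.1 kg.
Tool frame: the origin (TCP) lies midway between the tips of the shut fingers; the grasp point (between the pads) lies 19 mm behind it (r.tcp_to_grasp is the distance from the TCP to the grasp point, in m); z points along the fingers, y is the line along which they close (so a half turn about z gives the same grasp; the last joint's range is limited). The gripper opens to 87 mm and grips with 3 to 60 N. Pads are 19 mm wide; open, the fingers measure 117 mm over their backs; the gripper's body (75 mm by 190 mm) begins 51 mm behind the grasp point.
Start: joints at [1.139, 0.527, 1.433, -0, 1.181, -0.178], TCP at [0.157, 0.605, 0.223] pointing down, gripper open.
Joint ranges: [-3.08, 3.08], [-0.75, 2.2], [0.22, 2.44], [-1.43, 4.57], [0, 2.65], [-2.85, 2.85]. Speed limits (rad/s): [2.79, 2.79, 3.14, 3.14, 3.14, 3.14].

## Interface

Orientations are given as [roll, pitch, yaw] about the fixed x, y, z axes, in that order (R = Rz(yaw) Ry(pitch) Rx(roll)).
In Python, from station import r gives the robot as it stands. The module is installed in compiled form; this text tells all that it offers.
- The arm moves only by the tool step_arm, never from a script. Its argument "plan" is a list of rows, each an object of numbers: "dx", "dy", "dz": the shift along the tool's x, y, z in cm; "roll": the turn about the tool's z in degrees. In form: [{"dx": .., "dy": .., "dz": .., "roll": ..}, ...]. A call has 1 to 8 rows; each row shifts and turns the commanded pose from where the row before left it, along the tool's axes as they then stand; what a row does not reach is not made up. A row lasts 1/12 s, in which the tool goes at most 41.7 mm and 7.16 degrees, less where a joint would pass 70% of its speed; a pose out of reach is approached as far as the arm can. A call is refused whole if a number of a shift passes 4.17 or a number of a turn 7.16, either way. A call with a gripper value outside its range is refused whole. "gripper" is the opening, from 0 (shut) to 1 (fully open), set as the call begins (left out, the last holds). The fingers move at their own pace and stop on an object; "grip_force" is the grip in N (left out, the last holds). Time passes only in rows, so rows that do not move let the fingers close. It gives the time, the measured TCP pose, the force, the opening and the grip force at its end, in the units of the state.
- r.get_state(): the state, without advancing time (a new reading comes with each control period).
- r.get_image(name): name is "side" or "top"; returns (picture, depth): 420x560x3 uint8, blue, green, red; 420x560 float32, m along the optical axis (not along the pixel's ray), 0 where there is no reading.
- r.get_calibration(name): a dict with "fov_y" (degrees; the focal length in pixels is half the picture's height over the tangent of half this angle, whatever the lens; pixels are square), "cx", "cy" (the principal point, pixels), "xyz" and "attitude" of the camera in the world. Camera axes: x right, y down, z forward; pixel columns grow to the right and rows downward; lengths in m; the calibration is good to about 2 mm. A picture is of the moment at which its call begins. get_calibration takes no time and is no camera call.
- r.close_job(): hands the job in; it is judged then, once.
Trained networks look in the newest picture that a camera, given by its name, has taken for a name from the list of things; names that differ only in an ending like _2 or _b are one class to them, and where a whole thing is asked for, a point or a joint stands for the part that bears it (a point fixed in the world has none). Each returns a list of dicts, best first, with "conf" (0 to 1); they miss things now and then, are a little off and sometimes report something else, mostly with a low value. They report only what shows in the picture. A call takes as long as a camera call.
- r.silhouettes(thing, camera): "pixels" (420x560 bool, what is visible of it) and "at" ([column, row] in pixels, amid what is visible of it).
The state is a dict: "clock": time; "qpos": joint angles; "qd": joint speeds; "joint_efforts": joint torques, N m; "tool_pos": TCP position; "ee_rot": TCP orientation; "force": force on the tool from outside, world axes, zero at the start; "wrist_torque": the same for the moment, N m; "gripper_width": opening from 0.0 (shut) to 1.0 (fully open); "gripper_force": force on a finger pad.
Only numpy, scipy, OpenCV 4.12 (cv2) and the standard library are available. Lean on these libraries where they do the work, as an engineer would, in place of code of your own. Each camera call takes 0.05 s, during which the arm holds its last target. There are 200 camera calls.

## Working session

There is one attempt and no reset: what is moved stays moved. The work goes in short steps, Python scripts to look and compute and a tool call to move; the robot and the scene stay as the last step left them, time stands still between calls to the robot, and variables do not carry over. Pictures are saved under pics/ and viewed, at most 10 in all, crops included, and the job is handed in when it is done.

Besides the shell and the picture viewer there is one more tool, called after "Request:" by a JSON object that holds its "name" and its "arguments", one argument or row to a line. step_arm: Moves the arm, as the interface text tells. Its arguments: {"type":"object","properties":{"plan":{"type":"array","items":{"type":"object","properties":{"dx":{"type":"number"},"dy":{"type":"number"},"dz":{"type":"number"},"roll":{"type":"number"}}}},"gripper":{"type":"number"},"grip_force":{"type":"number"}},"required":["plan"]}

```bash
mkdir -p pics; cat > h.py <<'E'
import numpy as np, cv2
from station import r
from scipy.spatial.transform import Rotation as R
def cam(n):
    c=r.get_calibration(n); f=210/np.tan(np.radians(c["fov_y"])/2)
    return c,f
def rot(c):
    a=np.array(c["attitude"],float)
    return a if a.shape==(3,3) else R.from_euler('xyz',a).as_matrix()
def cloud(n,d):
    c,f=cam(n); v,u=np.mgrid[:420,:560]
    p=np.stack([(u-c["cx"])/f*d,(v-c["cy"])/f*d,d],-1)
    return p@rot(c).T+np.array(c["xyz"])
E
python3 - <<'E'
from h import *
for n in("top","side"):
    print(r.get_calibration(n))
    im,d=r.get_image(n); cv2.imwrite(f"pics/{n}0.png",im); np.save(n+"0.npy",d); np.save(n+"im.npy",im)
    for t in("organiser","lock_pad","lid_1"):
        for s in r.silhouettes(t,n)[:2]:
            m=s["pixels"]&(d>0); P=cloud(n,d)[m]
            print(n,t,s["conf"],s["at"],m.sum(),np.percentile(P,[2,50,98],axis=0).round(3).tolist() if m.any() else 0)
print(r.get_state())
E
```

```text
{'fov_y': 43.548382834549095, 'cx': 283.7671071765275, 'cy': 199.87925926212364, 'xyz': array([0.41632506, 0.18717775, 1.32442778]), 'attitude': array([-3.08191392,  0.01244349, -1.58254437])}
top organiser 0.98 [334.2, 200.0] 2107 [[0.459, -0.033, -0.001], [0.493, 0.074, 0.022], [0.526, 0.184, 0.065]]
top organiser 0.71 [323.4, 197.1] 75 [[0.477, 0.099, 0.018], [0.496, 0.105, 0.059], [0.514, 0.11, 0.068]]
top lock_pad 0.8 [325.9, 207.9] 353 [[0.456, 0.003, 0.02], [0.47, 0.096, 0.028], [0.482, 0.2, 0.041]]
top lock_pad 0.64 [130.7, 208.0] 1092 [[0.443, 0.527, 0.011], [0.475, 0.547, 0.13], [0.508, 0.584, 0.194]]
top lid_1 0.63 [352.3, 197.0] 41 [[0.487, 0.034, 0.002], [0.504, 0.041, 0.062], [0.519, 0.045, 0.069]]
top lid_1 0.58 [324.8, 196.4] 78 [[0.477, 0.099, 0.022], [0.497, 0.105, 0.059], [0.515, 0.111, 0.068]]
{'fov_y': 47.18502251591138, 'cx': 279.07505364346775, 'cy': 210.33189424619923, 'xyz': array([ 0.22807805, -0.87460134,  0.48730123]), 'attitude': array([-1.939111  ,  0.00918472, -0.24740934])}
side organiser 0.73 [300.0, 249.5] 2076 [[0.46, -0.045, 0.003], [0.493, 0.028, 
[... 330 characters left out ...]
3, 0.067, 0.066]]
{'clock': 0.4, 'qpos': array([ 1.13849012e+00,  5.27690818e-01,  1.43288402e+00,  3.47318507e-05,
        1.18135097e+00, -1.78518223e-01]), 'qd': array([-0.00018332, -0.00223124, -0.00084858, -0.00028524, -0.00136139,
       -0.00066064]), 'joint_efforts': array([-2.15162227e-04, -4.39505196e+01, -1.76654953e+01,  6.33019558e-02,
        5.30261756e-02, -7.26094777e-05]), 'tool_pos': array([0.15684317, 0.60487901, 0.22237235]), 'ee_rot': array([-3.14127050e+00, -9.07737426e-05,  2.88779146e+00]), 'force': array([-0.01936542, -0.16140251, -0.447452  ]), 'wrist_torque': array([-0.06045135, -0.03329022, -0.00747031]), 'gripper_force': 0.0, 'gripper_width': 0.9985481565552232}
```

```bash
python3 - <<'E'
from h import *
a=cv2.imread("pics/top0.png"); b=cv2.imread("pics/side0.png")
cv2.imwrite("pics/a.png",cv2.resize(a[130:290,210:490],None,fx=2.85,fy=2.85,interpolation=cv2.INTER_CUBIC))
cv2.imwrite("pics/b.png",cv2.resize(b[150:310,180:460],None,fx=2.85,fy=2.85,interpolation=cv2.INTER_CUBIC))
# blue body & yellow bar fit
for n in("top","side"):
    im=np.load(n+"im.npy"); d=np.load(n+"0.npy"); P=cloud(n,d); h=cv2.cvtColor(im,cv2.COLOR_BGR2HSV)
    roi=(P[...,0]>.42)&(P[...,0]<.56)&(P[...,1]>-.1)&(P[...,1]<.25)&(d>0)
    y=roi&(h[...,0]>18)&(h[...,0]<35)&(h[...,1]>120); b=roi&(h[...,0]>95)&(h[...,0]<125)&(h[...,1]>100)
    for nm,m in(("yel",y),("blue",b)):
        Q=P[m]; print(n,nm,m.sum(),np.percentile(Q,[1,50,99],axis=0).round(4).tolist())
        (cx,sz,an)=cv2.minAreaRect(Q[:,:2].astype(np.float32)*1000); print(cx,sz,an)
        print(np.polyfit(Q[:,1],Q[:,0],1))
E
```

```text
top yel 450 [[0.4547, 0.0011, -0.0017], [0.4699, 0.0861, 0.0258], [0.5168, 0.1997, 0.0401]]
(479.76019287109375, 101.32974243164062) (48.582096099853516, 202.12786865234375) 10.589719772338867
[-0.16407893  0.48905195]
top blue 640 [[0.4664, -0.0405, -0.0033], [0.4892, 0.0741, 0.0062], [0.5304, 0.1836, 0.0344]]
(492.2944641113281, 72.23921966552734) (61.41535949707031, 239.46839904785156) 6.682162761688232
[-0.06223457  0.49912784]
side yel 228 [[0.4552, -0.0074, 0.0144], [0.4699, 0.101, 0.0282], [0.4825, 0.1957, 0.0391]]
(477.2915954589844, 94.960205078125) (25.391864776611328, 205.96688842773438) 5.87412166595459
[-0.07915954  0.47696482]
side blue 54 [[0.4704, -0.0479, 0.0038], [0.4927, -0.0408, 0.0231], [0.5307, 0.1547, 0.0344]]
(479.23065185546875, 60.23008728027344) (51.62110900878906, 223.39573669433594) 14.587397575378418
[-0.16273312  0.49096161]
```

View pics/a.png

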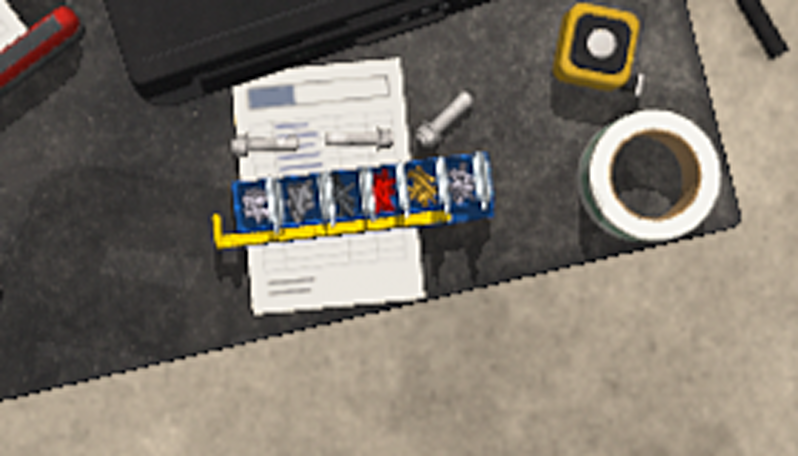

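View pics/b.png

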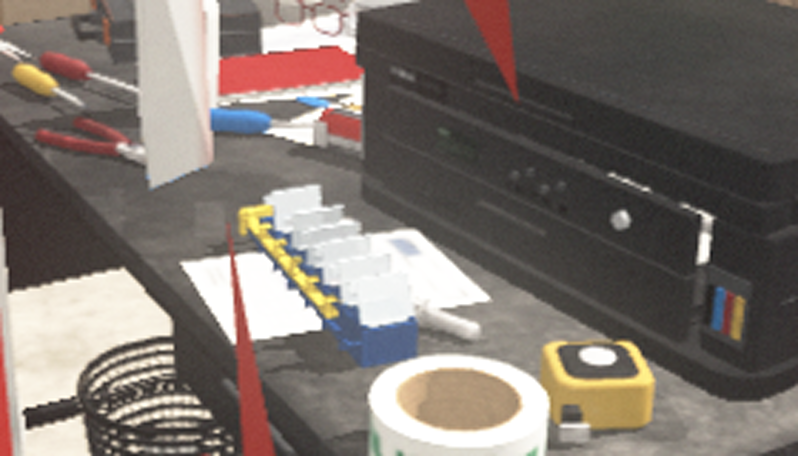

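View pics/top0.png

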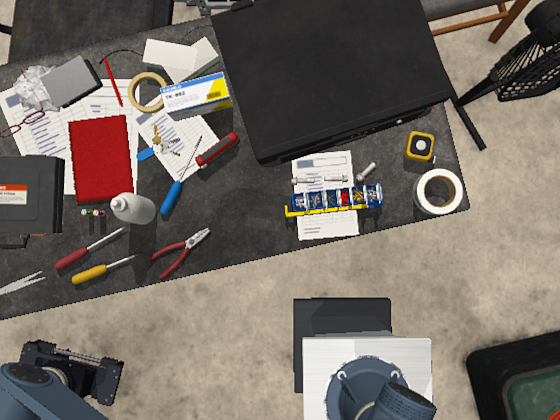

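```bash
cat > fit.py <<'E'
from h import *
from scipy.optimize import differential_evolution
def proj(n,P):
    c,f=cam(n); q=(P-np.array(c["xyz"]))@rot(c); return q[:,:2]/q[:,2:]*f+[c["cx"],c["cy"]]
def box(a,b): return np.array([[x,y,z] for x in(a[0],b[0]) for y in(a[1],b[1]) for z in(a[2],b[2])],float)
def parts(p,lock=0.):
    L=[box((-22,-112,0),(22,112,30)),box((-35,-100,14),(-24,126-lock,31)),box((-35,120-lock,8),(-5,126-lock,32))]
    L[1][:,1]=np.clip(L[1][:,1],-95,126-lock)
    for i in range(6):
        t=p[3+i]; b=box((-21,0,0),(21,34.5,2.4)); y,z=b[:,1].copy(),b[:,2].copy()
        b[:,1]=y*np.cos(t)-z*np.sin(t)-108+36*i; b[:,2]=31+y*np.sin(t)+z*np.cos(t)-1.2; L.append(b)
    Rz=R.from_euler('z',p[2]).as_matrix()
    return [(b/1000)@Rz.T+[p[0],p[1],0] for b in L]
def render(n,L):
    m=np.zeros((420*4,560*4),np.uint8)
    for b in L:
        h=cv2.convexHull((proj(n,b)*4).astype(np.float32)).round().astype(np.int32); cv2.fillConvexPoly(m,h,1)
    return cv2.resize(m.astype(np.float32),(560,420),interpolation=cv2.INTER_AREA)
if __name__=="__main__":
    M={}
    for n in("top","side"):
        r.get_image(n); s=r.silhouettes("organiser",n); M[n]=s[0]["pixels"].astype(np.float32)
    def cost(p,ns=("top","side")): 
        L=parts(p); return sum(np.abs(render(n,L)-M[n]).sum()/M[n].sum() for n in ns)
    for ns in (("top","side"),("top",)):
        o=differential_evolution(cost,[(.47,.52),(.05,.1),(.0,.2)]+[(1.1,1.9)]*6,args=(ns,),maxiter=60,popsize=6,seed=1,tol=1e-4)
        print(ns,o.fun,o.x.round(4))
        p=o.x; np.save("p.npy",p) if len(ns)==2 else 0
    p=np.load("p.npy"); L=parts(p)
    for n in M:
        im=np.load(n+"im.npy").copy(); im=cv2.resize(im,None,fx=4,fy=4,interpolation=cv2.INTER_CUBIC)
        for b in L: cv2.polylines(im,[cv2.convexHull((proj(n,b)*4+2).astype(np.float32)).round().astype(np.int32)],True,(0,255,0),1)
        u,v=(proj(n,L[0]).mean(0)*4).astype(int); cv2.imwrite(f"pics/fit_{n}.png",im[v-250:v+250,u-300:u+300])
    d=np.load("top0.npy"); P=cloud("top",d).reshape(-1,3); Q=P[(P[:,1]>-.2)&(P[:,1]<.35)&(P[:,0]>.4)&(P[:,2]>.08)&(d.ravel()>0)]
    Rz=R.from_euler('z',p[2]).as_matrix(); q=(Q-[p[0],p[1],0])@Rz
    print("tall things local",np.percentile(q,[0,2,50,100],axis=0).round(3).tolist())
    for y0 in np.arange(-.2,.25,.05):
        k=q[abs(q[:,1]-y0)<.025]; print(round(y0,2),len(k), k[:,0].min().round(3) if len(k) else None,k[:,2].max().round(3) if len(k) else None)
E
time python3 fit.py; python3 -c "
import cv2,numpy as np
cv2.imwrite('pics/fit.png',cv2.resize(np.vstack([cv2.imread('pics/fit_top.png')[60:360],cv2.imread('pics/fit_side.png')[50:450]]),None,fx=.857,fy=.857))"
```

```text
Traceback (most recent call last):
  File "fit.py", line 26, in <module>
    o=differential_evolution(cost,[(.47,.52),(.05,.1),(.0,.2)]+[(1.1,1.9)]*6,args=(ns,),maxiter=60,popsize=6,seed=1,tol=1e-4)
  File "fit.py", line 24, in cost
    L=parts(p); return sum(np.abs(render(n,L)-M[n]).sum()/M[n].sum() for n in ns)
                       ~~~^^^^^^^^^^^^^^^^^^^^^^^^^^^^^^^^^^^^^^^^^^^^^^^^^^^^^^^
  File "fit.py", line 24, in <genexpr>
    L=parts(p); return sum(np.abs(render(n,L)-M[n]).sum()/M[n].sum() for n in ns)
                                  ~~~~~~^^^^^
  File "fit.py", line 17, in render
    h=cv2.convexHull((proj(n,b)*4).astype(np.float32)).round().astype(np.int32); cv2.fillConvexPoly(m,h,1)
                      ~~~~^^^^^
  File "fit.py", line 4, in proj
    c,f=cam(n); q=(P-np.array(c["xyz"]))@rot(c); return q[:,:2]/q[:,2:]*f+[c["cx"],c["cy"]]
        ~~~^^^
  File "h.py", line 5, in cam
    c=r.get_calibration(n); f=210/np.tan(np.radians(c["fov_y"])/2)
ValueError: time passes only in moves, steps and waits

real	0m6.111s
user	0m2.681s
sys	0m0.296s
[ WARN:0@0.007] global loadsave.cpp:275 findDecoder imread_('pics/fit_top.png'): can't open/read file: check file path/integrity
Traceback (most recent call last):
TypeError: 'NoneType' object is not subscriptable
```

```bash
sed -i 's/^def cam/from functools import lru_cache\n@lru_cache\ndef cam/' h.py
time python3 fit.py; python3 -c "
import cv2,numpy as np
cv2.imwrite('pics/fit.png',cv2.resize(np.vstack([cv2.imread('pics/fit_top.png')[60:360],cv2.imread('pics/fit_side.png')[50:450]]),None,fx=.857,fy=.857))"
```

```text
('top', 'side') 0.16181600093841553 [0.5    0.071  0.1003 1.3171 1.4238 1.4321 1.6396 1.7376 1.5406]
('top',) 0.05998845398426056 [0.4991 0.0716 0.0969 1.2751 1.8098 1.1458 1.3903 1.4731 1.3681]
tall things local [[0.093, -0.264, 0.08], [0.115, -0.233, 0.124], [0.276, 0.012, 0.182], [0.461, 0.254, 0.191]]
-0.2 2526 0.163 0.189
-0.15 2733 0.152 0.19
-0.1 2890 0.139 0.189
-0.05 3060 0.131 0.189
-0.0 3221 0.119 0.19
0.05 3380 0.11 0.19
0.1 3544 0.1 0.191
0.15 3605 0.093 0.19
0.2 2608 0.093 0.19
real	0m25.804s
user	0m34.826s
sys	0m7.133s
```

View pics/fit.png

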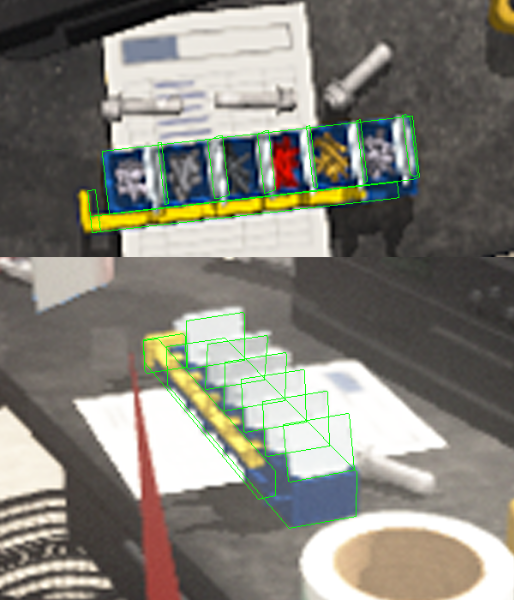

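Request:
{"name": "step_arm", "arguments": {
  "plan": [
    {"roll": -6.76},
    {"roll": -6.76},
    {"roll": -6.75},
    {"dx": -1.45, "dy": -3.5},
    {"dx": -1.45, "dy": -3.5},
    {"dx": -1.45, "dy": -3.5},
    {"dx": -1.45, "dy": -3.5},
    {"dx": -1.45, "dy": -3.5}
  ],
  "gripper": 0
}}

```text
schema error: expected keys dx, dy, dz, roll
```

Request:
{"name": "step_arm", "arguments": {
  "plan": [
    {"dx": -1.45, "dy": -3.5},
    {"dx": -1.45, "dy": -3.5},
    {"dx": -1.45, "dy": -3.5},
    {"dx": -1.45, "dy": -3.5},
    {"dx": -1.45, "dy": -3.5},
    {"dx": -1.45, "dy": -3.5},
    {"dx": -1.45, "dy": -3.5},
    {"dx": -1.45, "dy": -3.5}
  ]
}}

```text
schema error: expected keys dx, dy, dz, roll
```

Request:
{"name": "step_arm", "arguments": {
  "plan": [
    {"dx": -1.45, "dy": -3.5},
    {"dx": -1.45, "dy": -3.5},
    {"dx": -1.45, "dy": -3.5},
    {"dx": -1.45, "dy": -3.5},
    {"dx": -1.45, "dy": -3.5},
    {"dx": -1.45, "dy": -3.5},
    {"dx": -1.45, "dy": -3.5},
    {}
  ]
}}

```text
schema error: expected keys dx, dy, dz, roll
```

Request:
{"name": "step_arm", "arguments": {
  "plan": [
    {"dx": 0, "dy": 0, "dz": 0, "roll": -6.76},
    {"dx": 0, "dy": 0, "dz": 0, "roll": -6.76},
    {"dx": 0, "dy": 0, "dz": 0, "roll": -6.75},
    {"dx": -1.45, "dy": -3.5, "dz": 0, "roll": 0},
    {"dx": -1.45, "dy": -3.5, "dz": 0, "roll": 0},
    {"dx": -1.45, "dy": -3.5, "dz": 0, "roll": 0},
    {"dx": -1.45, "dy": -3.5, "dz": 0, "roll": 0},
    {"dx": -1.45, "dy": -3.5, "dz": 0, "roll": 0}
  ],
  "gripper": 0
}}

```text
clock: 1.47
tool_pos: [0.2469, 0.4367, 0.2227]
ee_rot: [3.141, 0.001, -3.041]
force: [1.1, -0.8, 0.8]
gripper_width: 0.48
gripper_force: 0.0
```

Request:
{"name": "step_arm", "arguments": {
  "plan": [
    {"dx": -1.45, "dy": -3.5, "dz": 0, "roll": 0},
    {"dx": -1.45, "dy": -3.5, "dz": 0, "roll": 0},
    {"dx": -1.45, "dy": -3.5, "dz": 0, "roll": 0},
    {"dx": -1.45, "dy": -3.5, "dz": 0, "roll": 0},
    {"dx": -1.45, "dy": -3.5, "dz": 0, "roll": 0},
    {"dx": -1.45, "dy": -3.5, "dz": 0, "roll": 0},
    {"dx": -1.45, "dy": -3.5, "dz": 0, "roll": 0},
    {"dx": -1.45, "dy": -3.5, "dz": 0, "roll": 0}
  ]
}}

```text
clock: 2.13
tool_pos: [0.3906, 0.1694, 0.2229]
ee_rot: [3.141, 0.001, -3.042]
force: [0.6, 0.6, 0.3]
gripper_width: 0.006
gripper_force: 0.0
```

Request:
{"name": "step_arm", "arguments": {
  "plan": [
    {"dx": -1.45, "dy": -3.5, "dz": 0, "roll": 0},
    {"dx": -1.45, "dy": -3.5, "dz": 0, "roll": 0},
    {"dx": -1.45, "dy": -3.5, "dz": 0, "roll": 0},
    {"dx": -1.45, "dy": -3.5, "dz": 0, "roll": 0},
    {"dx": -1.45, "dy": -3.5, "dz": 0, "roll": 0},
    {"dx": -1.45, "dy": -3.5, "dz": 0, "roll": 0},
    {"dx": -1.45, "dy": -3.5, "dz": 0, "roll": 0},
    {"dx": 0, "dy": 0, "dz": 0, "roll": 0}
  ]
}}

```text
clock: 2.8
tool_pos: [0.5204, -0.0694, 0.2233]
ee_rot: [-3.136, 0.007, -3.047]
force: [1.4, 0.4, 0.5]
gripper_width: 0.005
gripper_force: 0.0
```

```bash
python3 - <<'E'
from h import *
s=r.get_state(); t=s["tool_pos"]; print(s["clock"],t,s["ee_rot"],s["gripper_width"])
Rz=R.from_euler('z',.1).as_matrix(); print("local",(t-[.4995,.071,0])@Rz)
for n in("side",):
    im,d=r.get_image(n); cv2.imwrite(f"pics/{n}1.png",im)
E
```

```text
2.8 [ 0.52043849 -0.06935295  0.22328233] [-3.13604318  0.00668433 -3.04651786] 0.005134310899908358
local [ 0.00682197 -0.14174213  0.22328233]
```

View pics/side1.png

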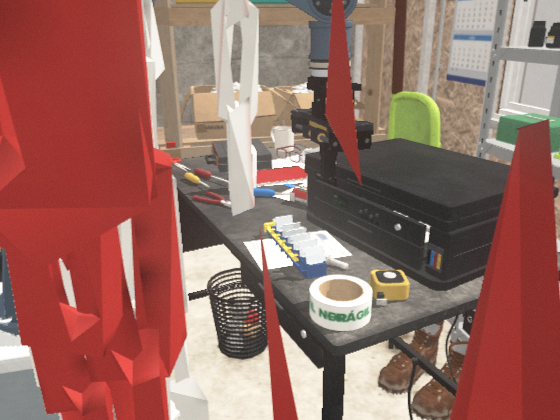

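```bash
python3 -c "
import cv2
a=cv2.imread('pics/side1.png');cv2.imwrite('pics/c.png',cv2.resize(a[70:200,260:400],None,fx=4.5,fy=4.5,interpolation=cv2.INTER_CUBIC))"
```

```text
(no output)
```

View pics/c.png

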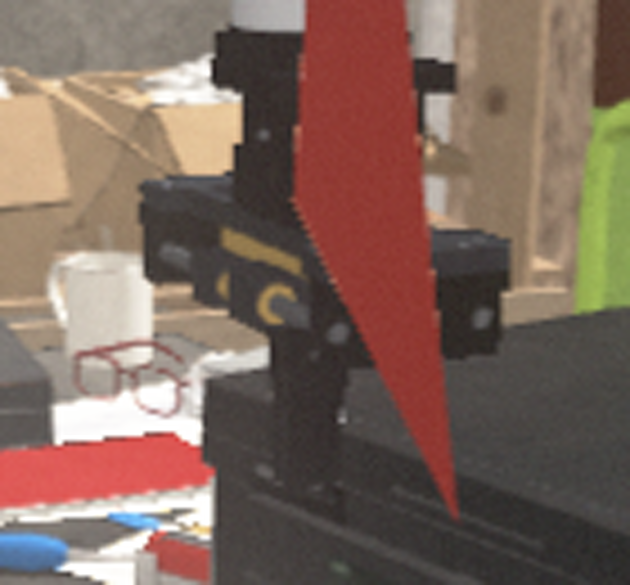

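Request:
{"name": "step_arm", "arguments": {
  "plan": [
    {"dx": 0, "dy": 0, "dz": 2.5, "roll": 0},
    {"dx": 0, "dy": 0, "dz": 3, "roll": 0},
    {"dx": 0, "dy": 0, "dz": 3, "roll": 0},
    {"dx": 0, "dy": 0, "dz": 3, "roll": 0},
    {"dx": 0, "dy": 0, "dz": 2, "roll": 0},
    {"dx": 0, "dy": 0, "dz": 1, "roll": 0},
    {"dx": 0, "dy": 0, "dz": 0, "roll": 0},
    {"dx": 0, "dy": 0, "dz": 0, "roll": 0}
  ]
}}

```text
clock: 3.52
tool_pos: [0.5152, -0.062, 0.0778]
ee_rot: [3.141, -0.0, -3.041]
force: [-1.2, -0.1, 0.0]
gripper_width: 0.002
gripper_force: 0.0
```

```bash
cat > s.py <<'E'
from h import *
s=r.get_state(); t=s["tool_pos"]
print(s["clock"],t,s["ee_rot"],s["force"].round(2))
Rz=R.from_euler('z',.1).as_matrix(); print("local",((t-[.4995,.071,0])@Rz).round(4))
E
python3 s.py
```

```text
3.5167 [ 0.51516127 -0.06196048  0.07778656] [ 3.14128397e+00 -4.92253210e-04 -3.04085413e+00] [-1.22 -0.13  0.01]
local [ 0.0023 -0.1339  0.0778]
```

Request:
{"name": "step_arm", "arguments": {
  "plan": [
    {"dx": 0, "dy": 0, "dz": 1.4, "roll": 0},
    {"dx": 0, "dy": 0, "dz": 1.4, "roll": 0},
    {"dx": 0, "dy": 0.6, "dz": 0, "roll": 0},
    {"dx": 0, "dy": 1, "dz": 0.5, "roll": 0},
    {"dx": 0, "dy": 1, "dz": 0.5, "roll": 0},
    {"dx": 0, "dy": 0.8, "dz": 0.4, "roll": 0},
    {"dx": 0, "dy": 0.8, "dz": 0.2, "roll": 0},
    {"dx": 0, "dy": 0, "dz": 0, "roll": 0}
  ]
}}

```text
clock: 4.18
tool_pos: [0.5101, -0.0187, 0.0334]
ee_rot: [3.141, -0.002, -3.04]
force: [-0.4, 0.2, -0.6]
gripper_width: 0.006
gripper_force: 0.0
```

```bash
python3 s.py; python3 - <<'E'
from h import *
im,d=r.get_image("side"); cv2.imwrite("pics/d.png",cv2.resize(im[190:300,230:370],None,fx=5,fy=5,interpolation=cv2.INTER_CUBIC))
E
```

```text
4.1833 [ 0.51012134 -0.01865208  0.03342795] [ 3.14071556e+00 -1.53157048e-03 -3.03950327e+00] [-0.39  0.17 -0.6 ]
local [ 0.0016 -0.0903  0.0334]
```

View pics/d.png

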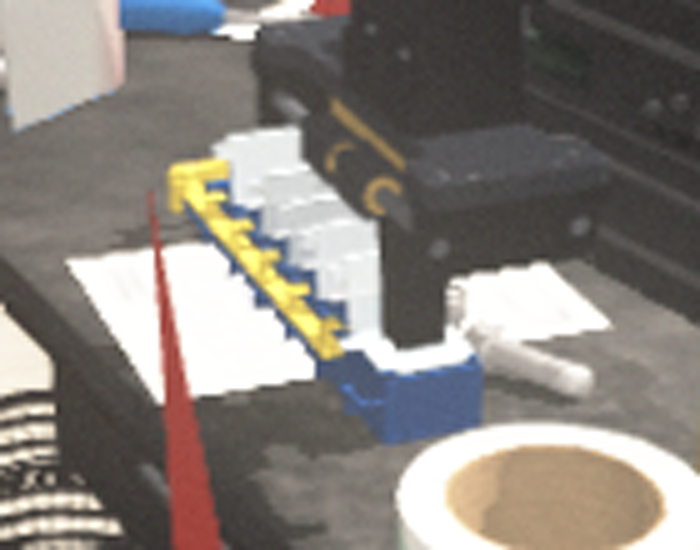

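Request:
{"name": "step_arm", "arguments": {
  "plan": [
    {"dx": 0, "dy": 0, "dz": -0.8, "roll": 0},
    {"dx": 0, "dy": 0, "dz": -0.8, "roll": 0},
    {"dx": 0, "dy": 0.8, "dz": 0.3, "roll": 0},
    {"dx": 0, "dy": 0.8, "dz": 0.5, "roll": 0},
    {"dx": 0, "dy": 0.8, "dz": 0.5, "roll": 0},
    {"dx": 0, "dy": 0.6, "dz": 0.3, "roll": 0},
    {"dx": 0, "dy": 0.6, "dz": 0, "roll": 0},
    {"dx": 0, "dy": 0, "dz": 0, "roll": 0}
  ]
}}

```text
clock: 4.9
tool_pos: [0.5065, 0.0165, 0.0329]
ee_rot: [3.141, -0.002, -3.04]
force: [-0.4, 0.1, -0.5]
gripper_width: 0.006
gripper_force: 0.0
```

Request:
{"name": "step_arm", "arguments": {
  "plan": [
    {"dx": 0, "dy": 0, "dz": -0.8, "roll": 0},
    {"dx": 0, "dy": 0, "dz": -0.8, "roll": 0},
    {"dx": 0, "dy": 0.8, "dz": 0.3, "roll": 0},
    {"dx": 0, "dy": 0.8, "dz": 0.5, "roll": 0},
    {"dx": 0, "dy": 0.8, "dz": 0.5, "roll": 0},
    {"dx": 0, "dy": 0.6, "dz": 0.3, "roll": 0},
    {"dx": 0, "dy": 0.6, "dz": 0, "roll": 0},
    {"dx": 0, "dy": 0, "dz": 0, "roll": 0}
  ]
}}

```text
clock: 5.57
tool_pos: [0.503, 0.0523, 0.0329]
ee_rot: [3.141, -0.002, -3.04]
force: [-0.1, 0.5, -0.6]
gripper_width: 0.003
gripper_force: 0.0
```

```bash
python3 s.py; python3 - <<'E'
from h import *
im,d=r.get_image("side"); cv2.imwrite("pics/e.png",cv2.resize(im[190:300,230:370],None,fx=5,fy=5,interpolation=cv2.INTER_CUBIC))
E
```

```text
5.5667 [0.50298794 0.05225248 0.0329334 ] [ 3.14085389e+00 -1.83056177e-03 -3.04037850e+00] [-0.05  0.48 -0.56]
local [ 0.0016 -0.019   0.0329]
```

View pics/e.png

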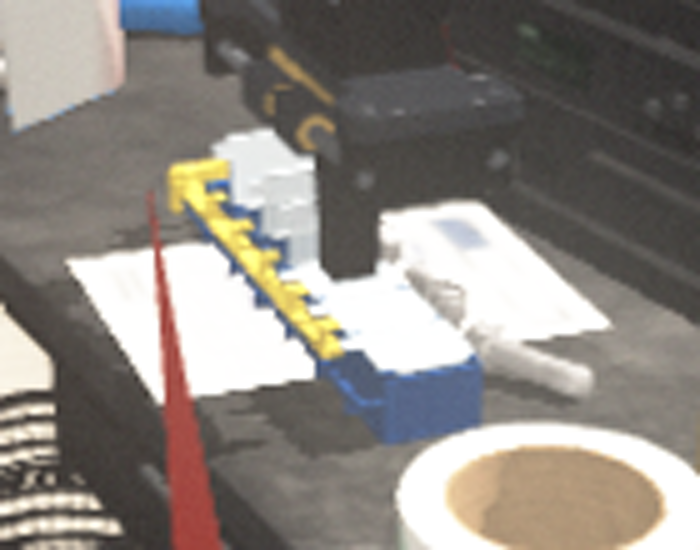

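Lids 1–3 are flat (crop 340–470, 280–370), tray unmoved. Continuing.

Request:
{"name": "step_arm", "arguments": {
  "plan": [
    {"dx": 0, "dy": 0, "dz": -0.8, "roll": 0},
    {"dx": 0, "dy": 0, "dz": -0.8, "roll": 0},
    {"dx": 0, "dy": 0.8, "dz": 0.3, "roll": 0},
    {"dx": 0, "dy": 0.8, "dz": 0.5, "roll": 0},
    {"dx": 0, "dy": 0.8, "dz": 0.5, "roll": 0},
    {"dx": 0, "dy": 0.6, "dz": 0.3, "roll": 0},
    {"dx": 0, "dy": 0.6, "dz": 0, "roll": 0},
    {"dx": 0, "dy": 0, "dz": 0, "roll": 0}
  ]
}}

```text
clock: 6.28
tool_pos: [0.4994, 0.0881, 0.0329]
ee_rot: [3.141, -0.002, -3.04]
force: [-0.1, 0.1, -0.3]
gripper_width: 0.006
gripper_force: 0.0
```

Request:
{"name": "step_arm", "arguments": {
  "plan": [
    {"dx": 0, "dy": 0, "dz": -0.8, "roll": 0},
    {"dx": 0, "dy": 0, "dz": -0.8, "roll": 0},
    {"dx": 0, "dy": 0.8, "dz": 0.3, "roll": 0},
    {"dx": 0, "dy": 0.8, "dz": 0.5, "roll": 0},
    {"dx": 0, "dy": 0.8, "dz": 0.5, "roll": 0},
    {"dx": 0, "dy": 0.6, "dz": 0.3, "roll": 0},
    {"dx": 0, "dy": 0.6, "dz": 0, "roll": 0},
    {"dx": 0, "dy": 0, "dz": 0, "roll": 0}
  ]
}}

```text
clock: 6.95
tool_pos: [0.4959, 0.1238, 0.033]
ee_rot: [3.141, -0.001, -3.04]
force: [-0.6, -0.4, -0.3]
gripper_width: 0.002
gripper_force: 0.0
```

Request:
{"name": "step_arm", "arguments": {
  "plan": [
    {"dx": 0, "dy": 0, "dz": -0.8, "roll": 0},
    {"dx": 0, "dy": 0, "dz": -0.8, "roll": 0},
    {"dx": 0, "dy": 0.8, "dz": 0.3, "roll": 0},
    {"dx": 0, "dy": 0.8, "dz": 0.5, "roll": 0},
    {"dx": 0, "dy": 0.8, "dz": 0.5, "roll": 0},
    {"dx": 0, "dy": 0.6, "dz": 0.3, "roll": 0},
    {"dx": 0, "dy": 0.6, "dz": 0, "roll": 0},
    {"dx": 0, "dy": 0.4, "dz": 0, "roll": 0}
  ]
}}

```text
clock: 7.62
tool_pos: [0.4922, 0.1632, 0.0329]
ee_rot: [3.141, -0.001, -3.041]
force: [0.4, -0.5, -0.1]
gripper_width: 0.003
gripper_force: 0.0
```

```bash
python3 s.py
```

```text
7.6167 [0.49216583 0.16319041 0.03294464] [ 3.14141316e+00 -1.19667080e-03 -3.04116759e+00] [ 0.39 -0.49 -0.1 ]
local [0.0019 0.0925 0.0329]
```

Request:
{"name": "step_arm", "arguments": {
  "plan": [
    {"dx": 0, "dy": 0, "dz": -1.5, "roll": 0},
    {"dx": 0, "dy": 0, "dz": -2.5, "roll": 0},
    {"dx": 0, "dy": 2.5, "dz": 0, "roll": 0},
    {"dx": 0.5, "dy": 2.5, "dz": 0, "roll": 0},
    {"dx": 0.5, "dy": 2, "dz": 0, "roll": 0},
    {"dx": 0.5, "dy": 1, "dz": 0, "roll": 0},
    {"dx": 0.5, "dy": 0, "dz": 0, "roll": 0},
    {"dx": 0, "dy": 0, "dz": 0, "roll": 0}
  ]
}}

```text
clock: 8.28
tool_pos: [0.4626, 0.2398, 0.073]
ee_rot: [-3.141, -0.003, -3.04]
force: [-0.9, -0.1, -0.2]
gripper_width: 0.006
gripper_force: 0.0
```

```bash
python3 s.py; python3 - <<'E'
from h import *
Rz=R.from_euler('z',.1).as_matrix(); L=[]
for n in("side","top"):
    im,d=r.get_image(n); np.save(n+"2.npy",d); P=(cloud(n,d)-[.4995,.071,0])@Rz; h=cv2.cvtColor(im,cv2.COLOR_BGR2HSV)
    y=(h[...,0]>18)&(h[...,0]<35)&(h[...,1]>120)&(d>0)&(abs(P[...,0])<.05)&(abs(P[...,1])<.15)
    Q=P[y]; print(n,np.percentile(Q,[0,2,50,98,100],axis=0).round(4).tolist())
    e=Q[Q[:,1]>.112]; print("pad",len(e),np.percentile(e,[0,10,50,90,100],axis=0).round(4).tolist())
    l=(h[...,1]<60)&(h[...,2]>120)&(d>0)&(abs(P[...,0]-.003)<.014)
    for i in range(6):
        k=P[l&(abs(P[...,1]-(-.09+.036*i))<.014)]; k=k[k[:,2]>.01]; print(i+1,len(k),np.percentile(k[:,2],[5,50,95]).round(4) if len(k) else '')
    c=im[190:300,230:370] if n=="side" else im[150:250,250:390]
    L.append(cv2.resize(c,(600,290 if n=="top" else 310),interpolation=cv2.INTER_CUBIC))
cv2.imwrite("pics/f.png",np.vstack(L))
E
```

```text
8.2833 [0.46264219 0.23984093 0.07301994] [-3.14083884e+00 -3.10753358e-03 -3.03963791e+00] [-0.89 -0.11 -0.19]
local [-0.0198  0.1717  0.073 ]
side [[-0.0326, -0.0759, 0.0138], [-0.0322, -0.0745, 0.0173], [-0.0299, 0.0252, 0.0279], [-0.0092, 0.1257, 0.0383], [-0.0039, 0.1279, 0.0392]]
pad 34 [[-0.0326, 0.1123, 0.0138], [-0.0322, 0.1182, 0.0172], [-0.0303, 0.1226, 0.0282], [-0.0089, 0.1258, 0.0323], [-0.0039, 0.1279, 0.0333]]
1 84 [0.0321 0.0334 0.0348]
2 76 [0.0318 0.0332 0.0343]
3 65 [0.032  0.033  0.0343]
4 68 [0.0318 0.0332 0.0344]
5 61 [0.0316 0.0332 0.0347]
6 57 [0.0318 0.0336 0.1462]
top [[-0.0342, -0.0705, 0.0152], [-0.0337, -0.0681, 0.0186], [-0.0294, -0.0007, 0.0269], [-0.0235, 0.0679, 0.0401], [-0.0231, 0.0707, 0.0411]]Traceback (most recent call last):
  File "<stdin>", line 7, in <module>
    return _quantile_unchecked(
        a, q, axis, out, overwrite_input, method, keepdims, weights)
    return _ureduce(a,
                    func=_quantile_ureduce_func,
    ...<5 lines>...
                    overwrite_input=overwrite_input,
                    method=method)
    r = func(a, **kwargs)
    result = _quantile(arr,
                       quantiles=q,
    ...<2 lines>...
                       out=out,
                       weights=wgt)
    slices_having_nans = np.isnan(arr[-1, ...])
                                  ~~~^^^^^^^^^
IndexError: index -1 is out of bounds for axis 0 with size 0
```

Request:
{"name": "step_arm", "arguments": {
  "plan": [
    {"dx": 0, "dy": 0, "dz": 2, "roll": 0},
    {"dx": 0, "dy": 0, "dz": 2, "roll": 0},
    {"dx": 0, "dy": 0, "dz": 1.3, "roll": 0},
    {"dx": 0, "dy": 0, "dz": 0.4, "roll": 0},
    {"dx": 0, "dy": -1, "dz": 0, "roll": 0},
    {"dx": 0, "dy": -0.8, "dz": 0, "roll": 0},
    {"dx": 0, "dy": -0.4, "dz": 0, "roll": 0},
    {"dx": 0, "dy": 0, "dz": 0, "roll": 0}
  ]
}}

```text
clock: 9.05
tool_pos: [0.4679, 0.2166, 0.0174]
ee_rot: [3.142, 0.001, -3.044]
force: [-0.1, -0.1, -0.5]
gripper_width: 0.006
gripper_force: 0.0
```

Request:
{"name": "step_arm", "arguments": {
  "plan": [
    {"dx": 0, "dy": -0.3, "dz": 0, "roll": 0},
    {"dx": 0, "dy": -0.3, "dz": 0, "roll": 0},
    {"dx": 0, "dy": -0.3, "dz": 0, "roll": 0},
    {"dx": 0, "dy": 0, "dz": 0, "roll": 0}
  ]
}}

```text
clock: 9.38
tool_pos: [0.4681, 0.2087, 0.0168]
ee_rot: [-3.142, 0.0, -3.042]
force: [-0.4, -0.2, 0.2]
gripper_width: 0.007
gripper_force: 0.0
```

```bash
python3 s.py; cat > look.py <<'E'
from h import *
import sys
Rz=R.from_euler('z',.1).as_matrix(); L=[]
for n in("side","top"):
    im,d=r.get_image(n); P=(cloud(n,d)-[.4995,.071,0])@Rz; h=cv2.cvtColor(im,cv2.COLOR_BGR2HSV)
    y=(h[...,0]>18)&(h[...,0]<35)&(h[...,1]>120)&(d>0)&(abs(P[...,0])<.05)&(abs(P[...,1])<.15)
    Q=P[y]; print(n,np.percentile(Q,[0,2,50,98,100],axis=0).round(4).tolist())
    b=(h[...,0]>95)&(h[...,0]<125)&(h[...,1]>100)&(d>0)&(abs(P[...,0])<.05)&(abs(P[...,1])<.15)
    print("blue y",np.percentile(P[b][:,1],[0,2,98,100]).round(4))
    l=(h[...,1]<60)&(h[...,2]>120)&(d>0)&(abs(P[...,0]-.003)<.014)
    print([np.median(P[l&(abs(P[...,1]-(-.09+.036*i))<.014)][:,2]).round(4) for i in range(6)])
    c=im[190:300,230:370] if n=="side" else im[150:250,250:390]
    L.append(cv2.resize(c,(600,290 if n=="top" else 310),interpolation=cv2.INTER_CUBIC))
cv2.imwrite(sys.argv[1],np.vstack(L))
E
python3 look.py pics/g.png
```

```text
9.3833 [0.46811409 0.20865573 0.01678872] [-3.14153976e+00  3.52046057e-04 -3.04187917e+00] [-0.35 -0.16  0.24]
local [-0.0175  0.1401  0.0168]
side [[-0.0334, -0.0767, 0.0139], [-0.0325, -0.0747, 0.018], [-0.0297, 0.0329, 0.0282], [-0.0094, 0.1294, 0.0386], [-0.0045, 0.146, 0.0393]]
blue y [-0.1168 -0.1155 -0.0771 -0.0766]
[np.float64(0.0336), np.float64(0.033), np.float64(0.0331), np.float64(0.0331), np.float64(0.0332), np.float64(0.252)]
top [[-0.0342, -0.0702, 0.0156], [-0.0337, -0.0683, 0.0186], [-0.0293, -0.0171, 0.0265], [-0.0234, 0.0401, 0.0404], [-0.0229, 0.0414, 0.0418]]
blue y [-0.1171 -0.1108  0.0552  0.093 ]
[np.float64(0.0319), np.float64(0.0317), np.float64(0.032), np.float64(0.0327), np.float64(0.0347), np.float64(0.346)]
```

View pics/g.png

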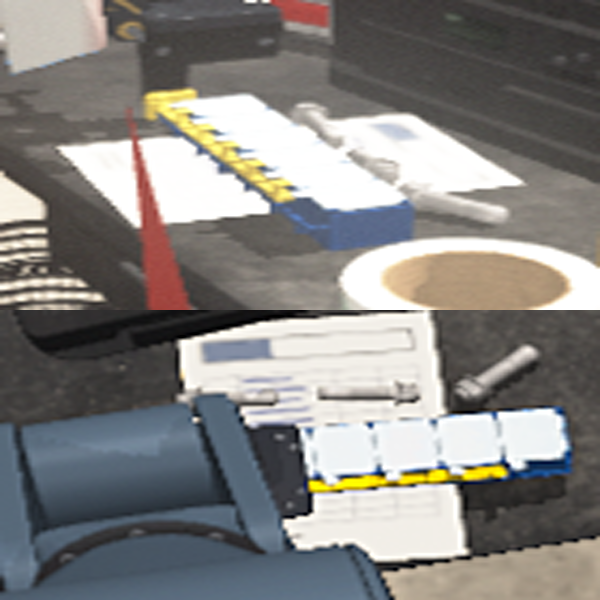

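Request:
{"name": "step_arm", "arguments": {
  "plan": [
    {"dx": 0, "dy": -0.3, "dz": 0, "roll": 0},
    {"dx": 0, "dy": -0.3, "dz": 0, "roll": 0},
    {"dx": 0, "dy": -0.3, "dz": 0, "roll": 0},
    {"dx": 0, "dy": 0, "dz": 0, "roll": 0}
  ]
}}

```text
clock: 9.82
tool_pos: [0.469, 0.1997, 0.0166]
ee_rot: [-3.141, 0.0, -3.042]
force: [0.2, -0.6, 0.7]
gripper_width: 0.005
gripper_force: 0.0
```

Request:
{"name": "step_arm", "arguments": {
  "plan": [
    {"dx": 0, "dy": -0.3, "dz": 0, "roll": 0},
    {"dx": 0, "dy": -0.2, "dz": 0, "roll": 0},
    {"dx": 0, "dy": 0, "dz": 0, "roll": 0}
  ]
}}

```text
clock: 10.07
tool_pos: [0.4694, 0.1949, 0.0165]
ee_rot: [3.142, 0.0, -3.042]
force: [0.4, 0.6, 0.3]
gripper_width: 0.001
gripper_force: 0.4
```

```bash
python3 s.py;python3 look.py pics/h.png|grep -v np
```

```text
10.0667 [0.46941479 0.19486299 0.01654556] [ 3.14150231e+00  2.06014157e-05 -3.04206407e+00] [0.39 0.63 0.3 ]
local [-0.0176  0.1262  0.0165]
side [[-0.0325, -0.0895, 0.0133], [-0.0318, -0.0876, 0.024], [-0.03, -0.0013, 0.0278], [-0.0194, 0.1151, 0.0382], [-0.0137, 0.1343, 0.0392]]
blue y [-0.1164 -0.1159  0.0754  0.0768]
top [[-0.0373, -0.087, 0.0189], [-0.0336, -0.0823, 0.0192], [-0.0288, -0.0293, 0.0271], [-0.0235, 0.0241, 0.0393], [-0.0232, 0.0341, 0.1316]]
blue y [-0.1172 -0.1158  0.0353  0.0718]
```

Request:
{"name": "step_arm", "arguments": {
  "plan": [
    {"dx": 0, "dy": -0.2, "dz": 0, "roll": 0},
    {"dx": 0, "dy": -0.1, "dz": 0, "roll": 0},
    {"dx": 0, "dy": 0, "dz": 0, "roll": 0},
    {"dx": 0, "dy": 0, "dz": 0, "roll": 0}
  ]
}}

```text
clock: 10.5
tool_pos: [0.4694, 0.1929, 0.0165]
ee_rot: [3.141, -0.0, -3.042]
force: [-0.2, 4.8, 0.2]
gripper_width: 0.008
gripper_force: 2.5
```

```bash
python3 s.py;python3 look.py pics/i.png|grep -v np
```

```text
10.5 [0.46937332 0.1928802  0.01654886] [ 3.14058485e+00 -1.19316777e-04 -3.04208292e+00] [-0.22  4.83  0.2 ]
local [-0.0178  0.1243  0.0165]
side [[-0.0325, -0.0924, 0.0113], [-0.0318, -0.0893, 0.0242], [-0.03, -0.0024, 0.0282], [-0.0142, 0.1146, 0.0382], [-0.0084, 0.1287, 0.0393]]
blue y [-0.1181 -0.1181  0.0747  0.0755]
top [[-0.0337, -0.087, 0.017], [-0.0335, -0.0832, 0.0191], [-0.0285, -0.0318, 0.0266], [-0.0235, 0.0218, 0.0402], [-0.0231, 0.024, 0.0423]]
blue y [-0.113  -0.1122  0.0331  0.0703]
```

Force 4.8 N at the hard stop: seated. Back off and rise.

Request:
{"name": "step_arm", "arguments": {
  "plan": [
    {"dx": 0, "dy": 0.5, "dz": 0, "roll": 0},
    {"dx": 0, "dy": 1.5, "dz": 0, "roll": 0},
    {"dx": 0, "dy": 2.5, "dz": 0, "roll": 0},
    {"dx": 0, "dy": 0, "dz": -2, "roll": 0},
    {"dx": 0, "dy": 0, "dz": -3, "roll": 0},
    {"dx": 0, "dy": 0, "dz": -3, "roll": 0},
    {"dx": 0, "dy": 0, "dz": 0, "roll": 0},
    {"dx": 0, "dy": 0, "dz": 0, "roll": 0}
  ]
}}

```text
clock: 11.27
tool_pos: [0.4663, 0.2372, 0.0981]
ee_rot: [3.141, 0.004, -3.041]
force: [0.8, 0.5, -0.9]
gripper_width: 0.004
gripper_force: 0.0
```

```bash
python3 s.py;python3 look.py pics/j.png
```

```text
11.2667 [0.46631001 0.23724776 0.09811062] [ 3.14138014  0.00406645 -3.04109129] [ 0.76  0.49 -0.95]
local [-0.0164  0.1687  0.0981]
side [[-0.033, -0.0911, 0.0099], [-0.032, -0.0891, 0.0205], [-0.0301, -0.0128, 0.0279], [-0.0232, 0.1101, 0.0378], [-0.0227, 0.1108, 0.0383]]
blue y [-0.1187 -0.1178 -0.0905 -0.0901]
[np.float64(0.0336), np.float64(0.0331), np.float64(0.0331), np.float64(0.0329), np.float64(0.0332), np.float64(0.0334)]
top [[-0.0375, -0.0862, 0.0165], [-0.0336, -0.0825, 0.0186], [-0.0288, -0.008, 0.0265], [-0.0236, 0.0658, 0.0393], [-0.023, 0.0759, 0.2098]]
blue y [-0.1126 -0.1121  0.0432  0.0976]
[np.float64(0.0328), np.float64(0.0318), np.float64(0.0321), np.float64(0.0319), np.float64(0.0321), np.float64(0.2078)]
```

View pics/j.png

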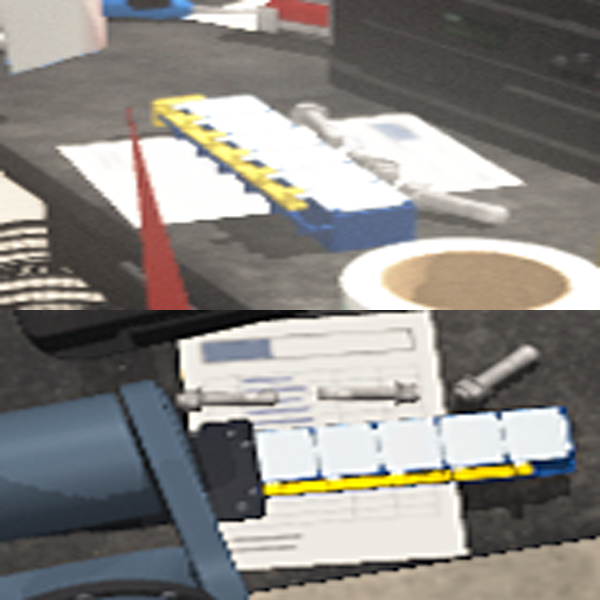

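The picture shows all lids flat, with the bar home (pad against the tray end at about 180,105) and the arm clear.

```bash
python3 -c "
from station import r
print(r.close_job())"
```

```text
the job is handed in; nothing more can be done
None
```

I shut all six lids in order, pushed the lock bar home (about 5 N at the stop, tray moved at most about 2 mm) and handed the job in with the arm clear; no verdict came back.

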